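# Fetch the heatsink from behind the multimeter

### The arm

A 7-joint arm with a two-finger parallel gripper is mounted at the origin on the work surface. World frame = base frame: x ahead of the robot, y to its left, z up, the work surface at z = 0. Lengths are in m, angles in rad, forces in N, time in s.
With the tool pointing down it reaches from about 0.35 to 0.9 m from the base axis. Payload 19.9 kg.
Tool frame: the origin (TCP) lies between the finger pads; the fingertips stand 19 mm ahead of it and the grasp point (between the pads) is the TCP; z points along the fingers, y is the direction in which the jaws open and shut (so a half turn about z gives the same grasp; the last joint's range is limited). The gripper opens to 94 mm and grips with 3 to 60 N. Pads are 16 mm wide; open, the fingers measure 119 mm over their backs; the gripper's body (75 mm by 177 mm) begins 78 mm behind the grasp point.
Start: joints at [-1.317, 0.417, -0.01, 1.614, 0.005, 1.111, -0.053], TCP at [0.182, 0.598, 0.224] pointing down, gripper open.
Joint ranges: [-2.81, 2.81], [-0.39, 2.02], [-1.27, 1.25], [0.06, 2.57], [-1.19, 4.33], [0.19, 2], [-2.82, 2.82]. Speed limits (rad/s): [1.89, 1.89, 2.39, 2.39, 3.01, 3.01, 3.01].

### API

Orientations are given as a 3x3 rotation matrix whose columns are the frame's x, y, z axes.
In Python, from rig import robot gives the robot as it stands. Calls block until the motion is done:
- robot.move_ptp(position, orientation): joint-space move of the TCP to a pose.
- robot.move_linear(position, velocity=0.15, frame=None, threshold=None): straight line of the TCP; frame=None keeps the orientation; velocity is the mean speed in m/s. With threshold (N) it stops when the force on the tool has changed by that much, and returns True; else False.
- robot.goto_joints(angles): joint-space move.
- robot.gripper_to(opening): finger opening in m; the grip force is fixed at half the most; returns when the fingers have stopped.
- robot.pause(seconds).
- robot.ik(position, orientation): joint angles nearest the present ones, or None.
- robot.get_state(): the state.
- robot.grab_frame(name): name is "scene" or "top" or "wrist"; returns the picture (420x560x3 uint8, red, green, blue); there is no depth.
- robot.camera_info(name): a dict with "fx", "fy", "cx", "cy" (pixels), "rvec" (rotation vector, rad) and "tvec" (3), from world to camera coordinates, as OpenCV has them. Camera axes: x right, y down, z forward; pixel columns grow to the right and rows downward; lengths in m; the calibration is good to about 2 mm. A picture is of the moment at which its call begins: read the wrist's pose just before it. camera_info takes no time and is no camera call; for the wrist camera it gives the pose at the moment of the call.
A pose or a line that the arm cannot do raises robot.PlanningError and nothing moves.
- robot.sign_off(): hands the job in, once; it reports no verdict.
The state is a dict: "time": time; "qpos": joint angles; "joint_vel": joint speeds; "effort": joint torques, N m; "ee_pos": TCP position; "tool_rot": TCP orientation; "force": force on the tool from outside, world axes, zero at the start; "moment": the same for the moment, N m; "opening": finger opening in m.
Only numpy, scipy, OpenCV 4.12 (cv2) and the standard library are available. Lean on these libraries where they do the work, as an engineer would, in place of code of your own. Each camera call takes 0.05 s, during which the arm holds its last target. There are 200 camera calls.

### The job

In the shallow stock tray, the long finned heatsink stands right behind the upright multimeter, which leaves no room to take hold of it. First move the multimeter out of the way: stand it upright on the middle of the closed notebook without letting it fall over. Then lift the long heatsink out of the tray and set it down, fins up, on the middle of the black rubber work mat.

Things in the scene. Friction and masses are not known exactly. Their poses are not given: they have to be found in the camera images.
- meter_center (a point): Centre (half-way up) of the loose grey hand-held multimeter, on end in the tray's robot-side half, dial and screen (-x face) to the robot: 45 mm thick (own x), 80 wide (own y), 140 tall (z up), about 0.35 kg. Pinch across the 45 mm about 50 mm above this point (20 mm below its top): clear of all around it, with room for the knuckles over its top.
- heatsink_center (a point): Centre (half-way up) of the loose bare aluminium heatsink: 40 mm deep (own x), 100 long (own y), 50 tall (z up, fins on top), about 0.25 kg; 5 to 16 mm behind the multimeter, over 45 mm of free tray beyond it. Pinch its flat long sides, across the 40 mm. A 50 mm long one beside it is not wanted. Tray floor 3 mm above the table, tray walls 12 mm high.
- notebook_top (a point): Centre of the top of the closed wire-bound notebook, blue-grey cover, lying on the table (fixed): 210 mm (its x) by 150 mm (its y), its top 12 mm above the table. It lies left or right of the tray, with the mat on the other side; nothing stands on it.
- mat_top (a point): Centre of the top of the black rubber work mat lying on the table (fixed): 210 mm (its x) by 160 mm (its y), 3 mm thick, its top 3 mm above the table, on the other side of the tray from the notebook; nothing stands on it.
Things that resemble listed ones, but are neither listed nor needed, are in the scene too. Several things look just like the part that bears meter_center: the one meant starts nearest to the robot's base. What is shaped like the part that bears heatsink_center but purple is not meant.

How it is judged:
On the way:
1. the multimeter stands upright on the notebook, let go, while the long heatsink is still in its place in the tray (horizontal distance between meter_center and notebook_top below 0.05 m and angle between meter_center's own z axis and vertical below 0.17 rad and height (world z) of meter_center below 0.09 m and distance of heatsink_center from where it was at the start of the episode below 0.05 m and contact force between the fingers and meter below 0.1 N), for 0.2 s.
At the end, for the whole second after the job is handed in: The multimeter stands upright (within 10 degrees) on the notebook, its centre within 50 mm of the notebook's centre in plan, and the long heatsink rests on the mat, fins up (within 10 degrees), its centre within 50 mm of the mat's centre in plan; both let go and at rest (horizontal distance between meter_center and notebook_top below 0.05 m and angle between each of meter_center, heatsink_center's own z axis and vertical below 0.17 rad and height (world z) of meter_center below 0.09 m and horizontal distance between heatsink_center and mat_top below 0.05 m and height (world z) of heatsink_center below 0.036 m and linear speed of each of meter, heatsink below 0.02 m/s); the robot touches nothing.
It fails at once if the multimeter tips over (leans more than 35 degrees) (angle between meter_center's own z axis and vertical above 0.61 rad).
It also fails if it takes over 64 s, if anything falls off the work surface, if the arm or the gripper's body presses on something with over 40 N, if the wrist force passes 120 N, or if a joint passes its speed limit or range.

## Working session

There is one attempt and no reset: what is moved stays moved. The work goes in short steps, each a Python script; the robot and the scene stay as the last script left them, time stands still between calls to the robot, and variables do not carry over. Pictures are saved under pics/ and viewed, about 8 in all and at most 12, crops included, and the job is handed in when it is done.

```bash
mkdir -p pics; ls
cat > h.py <<'E'
import numpy as np, cv2
from rig import robot
def save(n,img): cv2.imwrite(f'pics/{n}.png',cv2.cvtColor(img,cv2.COLOR_RGB2BGR))
def ray(ci,u,v,z):
    R=cv2.Rodrigues(np.array(ci['rvec'],float))[0]; t=np.array(ci['tvec'],float).ravel()
    c=-R.T@t; d=R.T@np.array([(u-ci['cx'])/ci['fx'],(v-ci['cy'])/ci['fy'],1])
    return c+d*(z-c[2])/d[2]
def proj(ci,p):
    R=cv2.Rodrigues(np.array(ci['rvec'],float))[0]; q=R@np.array(p)+np.array(ci['tvec']).ravel()
    return q[0]/q[2]*ci['fx']+ci['cx'],q[1]/q[2]*ci['fy']+ci['cy']
E
python3 - <<'E'
from h import *
a=robot.grab_frame('top');b=robot.grab_frame('scene')
save('top',a);save('scene',b)
for n in('top','scene'):
    c=robot.camera_info(n);R=cv2.Rodrigues(np.array(c['rvec'],float))[0];print(n,c,-R.T@np.array(c['tvec']).ravel())
E
```

```text
pics
top {'fx': 423.38795794595393, 'fy': 423.38795794595393, 'cx': 281.6079529143847, 'cy': 209.40011362498186, 'rvec': array([ 2.12919454, -2.14707822,  0.16138524]), 'tvec': array([0.00316424, 0.56620953, 0.89172727])} [ 0.42115698 -0.00558362  0.9686983 ]
scene {'fx': 438.1416519960163, 'fy': 438.1416519960163, 'cx': 281.7645390796157, 'cy': 208.60214635176422, 'rvec': array([ 2.1737806 ,  0.98568933, -0.38349055]), 'tvec': array([-0.40060611, -0.25889056,  1.43774492])} [ 1.15239139 -0.51349348  0.83841431]
```

View pics/top.png

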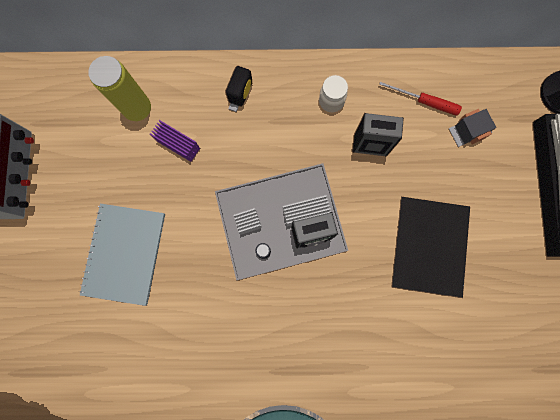

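View pics/scene.png

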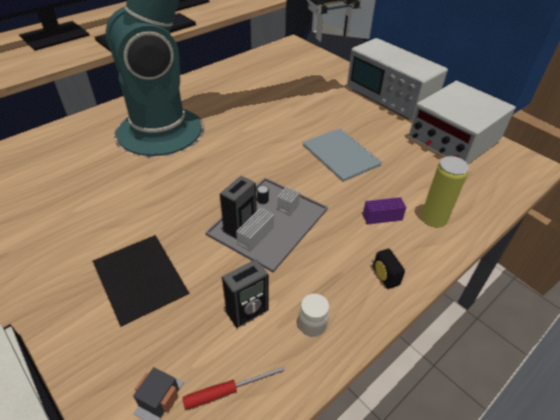

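The top view shows the meter candidates at (317,232), in the tray and nearest the base, and at (380,135), outside the tray. The heatsinks are the long one at (308,210), the short one at (247,222) and the purple one at (175,140). I choose the tray meter and the long grey heatsink. The notebook is at (122,255) and the mat at (431,247). Next I'll check that choice in one close crop and measure.

Run:
```python
from h import *
a=robot.grab_frame('top');c=robot.camera_info('top')
hsv=cv2.cvtColor(a,cv2.COLOR_RGB2HSV)
def rect(m,x,y,z,n):
    k,l,s,_=cv2.connectedComponentsWithStats(m.astype(np.uint8)); m=(l==l[y,x]).astype(np.uint8)
    cs,_=cv2.findContours(m,0,2); ct=max(cs,key=cv2.contourArea)[:,0]
    P=np.array([ray(c,u,v,z)[:2] for u,v in ct],np.float32)
    print(n,cv2.minAreaRect(P),s[l[y,x]])
print(hsv[255,122],hsv[247,431],hsv[260,290])
m=(np.abs(hsv.astype(int)-hsv[255,122].astype(int))<[12,40,50]).all(2); rect(m,122,255,.012,'note')
rect(hsv[...,2]<45,431,247,.003,'mat')
cr=cv2.resize(a[160:285,210:355],None,fx=5,fy=5,interpolation=cv2.INTER_CUBIC);save('crop',cr)
```

```text
[ 95  21 155] [150   7  38] [176  12 146]
note ((0.4741150140762329, 0.35801368951797485), (0.1524716168642044, 0.20833905041217804), 80.71482849121094) [  80  204   84  101 6087]
mat ((0.4859692454338074, -0.3404867351055145), (0.15793463587760925, 0.20740482211112976), 81.07329559326172) [ 392  197   78  101 6071]
```

View pics/crop.png

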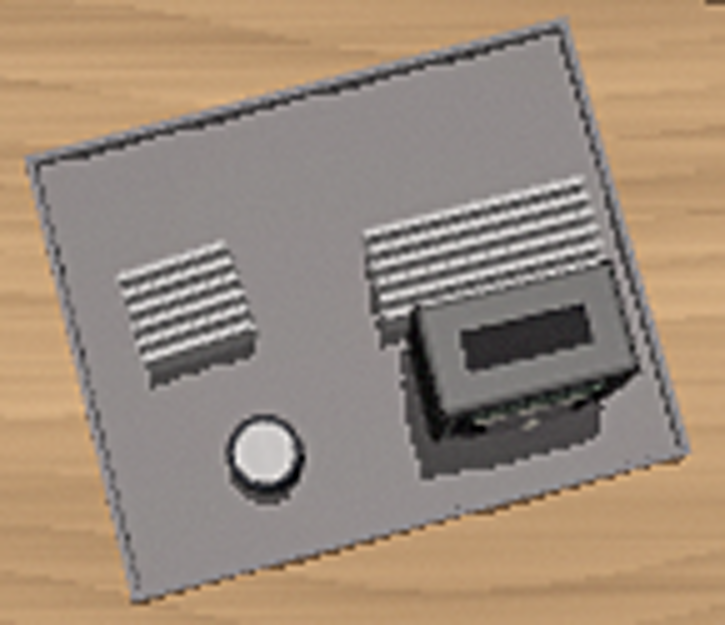

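The crop confirms both choices. The meter's top face has corners near (418,308), (610,262), (637,370) and (450,412). The long heatsink behind it has its back edge from (365,232) to (583,180).

Run:
```python
from h import *
c=robot.camera_info('top')
f=lambda x,y,z: ray(c,210+(x+.5)/5-.5,160+(y+.5)/5-.5,z)[:2]
M=np.array([f(*p,.143) for p in [(416,309),(610,262),(637,370),(450,412)]])
H=np.array([f(*p,.053) for p in [(365,232),(583,180),(382,315)]])
for n,P in(('M',M),('H',H)):
    d=P[0]-P[1];print(n,P.round(4).tolist(),'len',np.linalg.norm(d),'yaw',np.degrees(np.arctan2(-d[0],d[1])))
print(M.mean(0),np.linalg.norm(M[1]-M[2]),np.linalg.norm(M[0]-M[3]))
d=(H[0]-H[1])/np.linalg.norm(H[0]-H[1]);x=np.array([d[1],-d[0]]);print('Hc',(H[0]+H[1])/2-.02*x)
print((H[0]+H[2]-.1*d)/2, np.linalg.norm(H[0]-H[2]))
s=robot.get_state();print(s['tool_rot'])
```

```text
M [[0.5266, -0.0238], [0.5447, -0.1005], [0.5019, -0.1099], [0.486, -0.0366]] len 0.07876765264601174 yaw 13.215708543979037
H [[0.5724, -0.0038], [0.5947, -0.0999], [0.5356, -0.0109]] len 0.09863502115403727 yaw 13.0852959085103
[ 0.51480211 -0.06769533] 0.04381707315265344 0.0425562056992273
Hc [ 0.56403653 -0.05640936]
[ 0.565314   -0.05609744] 0.03739617087918574
[[-9.56878884e-01  2.90487117e-01 -1.90449551e-04]
 [ 2.90487166e-01  9.56878431e-01 -9.34765129e-04]
 [-8.93001603e-05 -9.49780163e-04 -9.99999545e-01]]
```

```bash
cat >> h.py <<'E'
def down(yaw):  # tool y along angle yaw (deg)
    a=np.radians(yaw); y=np.array([np.cos(a),np.sin(a),0]); z=np.array([0,0,-1.]); return np.column_stack([np.cross(y,z),y,z])
MC=np.array([.5148,-.0677]); HC=np.array([.5647,-.0563]); NB=np.array([.4741,.3580]); MT=np.array([.4860,-.3405])
E
python3 - <<'E'
from h import *
for yw in (13.1,193.1):
  for p in ([*MC,.123],[*MC,.30],[*NB,.132],[*NB,.3],[*HC,.035],[*HC,.25],[*MT,.035]):
    q=robot.ik(p,down(yw)); print(yw,p,None if q is None else np.round(q,2))
q=robot.ik([*MC,.3],down(13.1)); R=down(13.1 if q is not None and abs(q[6])<2 else 193.1)
robot.move_ptp([*MC,.26],R)
ci=robot.camera_info('wrist');a=robot.grab_frame('wrist');save('w1',a)
print(robot.get_state()['time'],R[:,1],proj(ci,[*MC,.143]),proj(ci,[*HC,.053]))
E
```

```text
13.1 [np.float64(0.5148), np.float64(-0.0677), 0.123] [-0.58  0.48  0.82  1.99 -0.46  0.87  0.71]
13.1 [np.float64(0.5148), np.float64(-0.0677), 0.3] [-0.66  0.21  0.85  1.8  -0.17  1.21  0.47]
13.1 [np.float64(0.4741), np.float64(0.358), 0.132] [-0.93  0.48  0.3   1.78 -0.17  0.91 -0.32]
13.1 [np.float64(0.4741), np.float64(0.358), 0.3] [-0.96  0.31  0.33  1.61 -0.11  1.24 -0.38]
13.1 [np.float64(0.5647), np.float64(-0.0563), 0.035] [-0.37  0.63  0.54  1.9  -0.47  0.73  0.67]
13.1 [np.float64(0.5647), np.float64(-0.0563), 0.25] [-0.55  0.36  0.76  1.75 -0.27  1.14  0.52]
13.1 [np.float64(0.486), np.float64(-0.3405), 0.035] [ 0.09  0.7   0.64  1.84 -0.57  0.79  1.25]
193.1 [np.float64(0.5148), np.float64(-0.0677), 0.123] [-0.75  0.61  1.08  1.99 -0.67  0.95 -2.24]
193.1 [np.float64(0.5148), np.float64(-0.0677), 0.3] [-0.83  0.27  1.09  1.8  -0.26  1.22 -2.59]
193.1 [np.float64(0.4741), np.float64(0.358), 0.132] [-0.5   0.48 -0.26  1.77  0.15  0.92  2.55]
193.1 [np.float64(0.4741), np.float64(0.358), 0.3] [-0.56  0.31 -0.18  1.6   0.06  1.24  2.62]
193.1 [np.float64(0.5647), np.float64(-0.0563), 0.035] [-0.71  0.9   1.08  1.91 -0.98  0.98 -2.07]
193.1 [np.float64(0.5647), np.float64(-0.0563), 0.25] [-0.76  0.48  1.09  1.76 -0.46  1.19 -2.46]
193.1 [np.float64(0.486), np.float64(-0.3405), 0.035] [-0.18  0.94  1.08  1.85 -0.99  1.01 -1.58]
2.8333 [0.97397597 0.22665131 0.        ] (np.float64(277.63970622244767), np.float64(208.90438021761105)) (np.float64(329.5247108924949), np.float64(186.02348074169336))
```

View pics/w1.png

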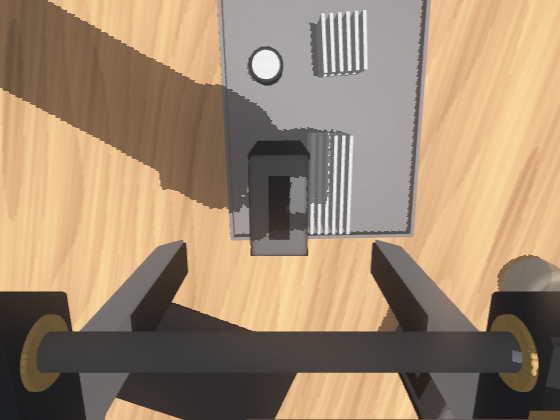

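The wrist view shows the meter's top face centred at (279,204), against a predicted (278,209), so it is within 4 mm with the jaws square to it. I'll grasp it and move it.

Run:
```python
from h import *
R=down(13.1)
robot.move_linear([*MC,.123],.12)
robot.gripper_to(.03); s=robot.get_state();print('open',s['opening'])
z0=s['ee_pos'][2]
robot.move_linear([*MC,.26],.12)
robot.pause(.1);print('open',robot.get_state()['opening'],robot.get_state()['force'])
robot.move_linear([*NB,.26],.2)
robot.move_linear([*NB,.145],.12)
hit=robot.move_linear([*NB,.126],.02,threshold=3)
s=robot.get_state();print(hit,s['ee_pos'],z0,s['force'],s['time'])
ci=robot.camera_info('wrist');save('w2',robot.grab_frame('wrist'))
```

```text
open 0.04518046655718621
open 0.0447036822385465 [-0.27746525 -0.21489346 -2.78202657]
True [0.47426302 0.35808525 0.1317891 ] 0.12298226896528378 [0.11239825 0.20312738 3.46712966] 10.3917
```

View pics/w2.png

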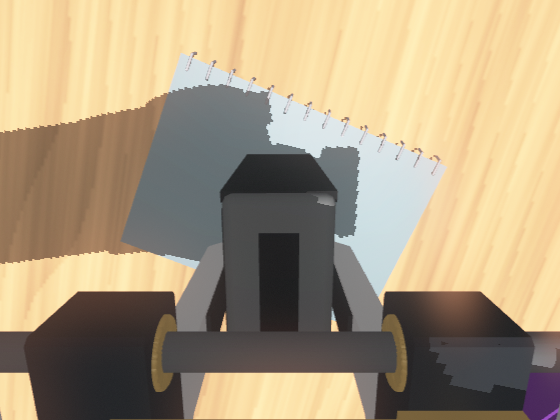

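Contact came at TCP z = 0.132, which is the expected height. The meter stands upright over the middle of the notebook, centred near (278,260). I'll release it and go to look at the heatsink.

Run:
```python
from h import *
robot.gripper_to(.09); robot.pause(.3)
robot.move_linear([*NB,.28],.15)
robot.move_ptp([*HC,.28],down(13.1))
ci=robot.camera_info('wrist');a=robot.grab_frame('wrist');t=robot.grab_frame('top')
print(robot.get_state()['time'],[np.round(proj(ci,[*HC,z])) for z in(.053,)])
save('w3',a[60:300,180:460]); save('top2',t)
m=cv2.resize(a[60:300,180:460],None,fx=2,fy=2); n=cv2.resize(t[150:330,60:260],None,fx=2,fy=480/180/1)if 0 else cv2.resize(t[180:320,60:200],(480,480))
save('both',np.hstack([m[:, :],n])[:, :1040] if 0 else cv2.resize(np.hstack([m,n]),(780,360)))
```

```text
14.3917 [array([278., 182.])]
```

View pics/both.png

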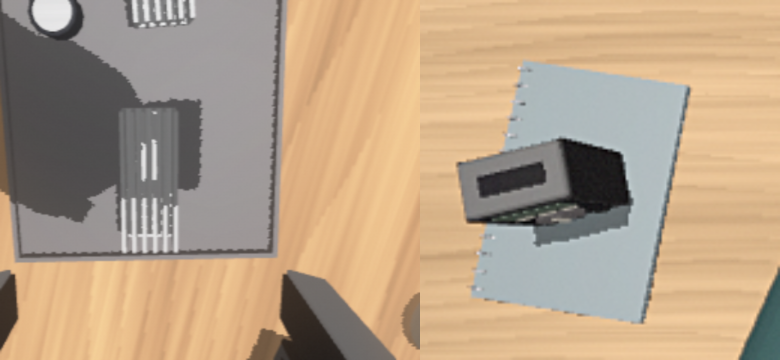

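The meter is standing on the notebook. The heatsink's image centre is (279,180) against a predicted (278,182), so it hasn't moved and the grasp pose holds.

Run:
```python
from h import *
robot.gripper_to(.075)
robot.move_linear([*HC,.10],.15)
print(robot.move_linear([*HC,.032],.06,threshold=8))
robot.gripper_to(.025); s=robot.get_state();print('open',s['opening'],s['ee_pos'])
robot.move_linear([*HC,.16],.12)
s=robot.get_state();print('open',s['opening'],s['force'])
robot.move_linear([*MT,.16],.2)
robot.move_linear([*MT,.05],.12)
print(robot.move_linear([*MT,.028],.02,threshold=3))
s=robot.get_state();print(s['ee_pos'],s['opening'],s['time'])
robot.gripper_to(.07); robot.pause(.2)
robot.move_linear([*MT,.25],.15)
robot.move_ptp([.45,.0,.4],down(13.1))
t=robot.grab_frame('top');b=robot.grab_frame('scene');w=robot.get_state();print(w['time'],w['force'])
save('end',np.vstack([cv2.resize(t[180:320],(780,195)),cv2.resize(b[80:360],(780,390))]))
```

```text
False
open 0.039520456840896674 [ 0.56476436 -0.05629154  0.03203399]
open 0.03960287939370304 [ 0.13896715  1.08938375 -1.91073405]
True
[ 0.48592239 -0.34054622  0.03185447] 0.04020054297222822 22.875
26.9917 [ 1.17193957 -0.16064241  0.62375013]
```

View pics/end.png

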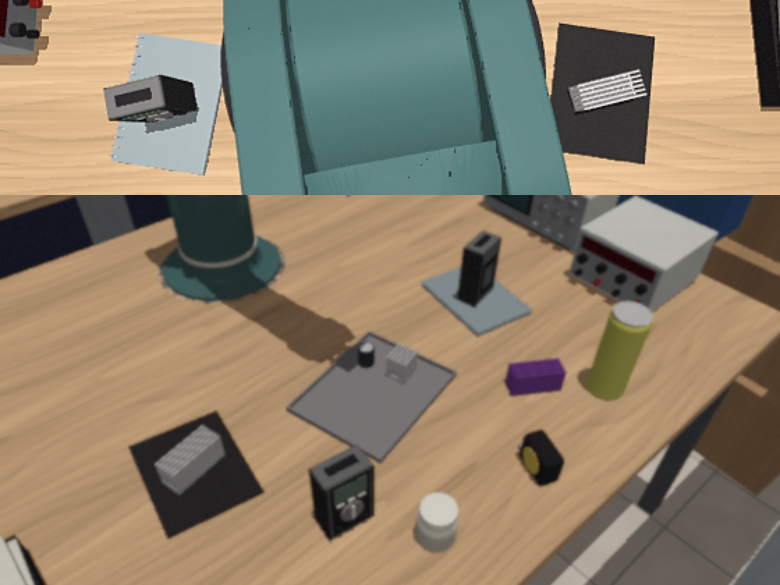

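The meter is upright in the middle of the notebook (top strip, about (150,98)). The heatsink is fins up in the middle of the mat (about (607,90)), and the arm is clear of both.

```bash
python3 -c "
from rig import robot
robot.sign_off()"
```

```text
the job is handed in; nothing more can be done
```

The job is done and handed in. The multimeter stands upright on the middle of the notebook, and the long heatsink sits fins up on the middle of the mat. The clock read about 27 s of the 64 s allowed. `sign_off` reports no verdict, so I can't say how it was judged.

- **Multimeter:** it touched the notebook at TCP height 0.132 m, as expected. I released it and backed off before touching the heatsink.
- **Heatsink:** a wrist view after the multimeter was set down showed it still in its place in the tray, within 2 px of where I expected it. It touched the mat at TCP height 0.032 m, the height at which it was grasped.
- **Last check:** the final top and scene pictures showed both objects standing near the centres of their targets, with the arm clear. I judged those final positions by eye and did not measure them again. No check failed or disagreed; the measured positions I compared differed by about 4 mm at most.

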